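# Tip the sweets tray into the tub

### The arm

A 6-joint arm with a two-finger parallel gripper is mounted at the origin on the work surface. World frame = base frame: x ahead of the robot, y to its left, z up, the work surface at z = 0. Lengths are in mm, angles in rad, forces in N, time in s.
With the tool pointing down it reaches from about 350 to 875 mm from the base axis. Payload 4.2 kg.
Tool frame: the origin (TCP) lies at the very end of the fingers, on their centre line; the grasp point (between the pads) lies 19 mm behind it (arm.tcp_to_grasp is the x of the grasp point in the tool frame, in mm); x points along the fingers, z is the direction in which the jaws open and shut, and the axes are right-handed (so a half turn about x gives the same grasp; the last joint's range is limited). The gripper opens to 85 mm and grips with 20 to 120 N. Pads are 22 mm wide; open, the fingers measure 114 mm over their backs; the gripper's body (76 mm by 85 mm) begins 54 mm behind the grasp point. The pads swing forward as they close: fully open they stand 13 mm farther back than shut.
Start: joints at [-0.932, 0.385, 0.008, 0, -1.194, -0.259], TCP at [231.723, -580.434, 231.312] pointing down, gripper open.
Joint ranges: [-3.14, 3.14], [-1.21, 2.06], [-1.07, 1.41], [-3.16, 2.05], [-2.99, -0.16], [-3.1, 3.1]. Speed limits (rad/s): [2.79, 2.79, 3.14, 3.14, 3.14, 3.14].

### API

Orientations are given as a unit quaternion [x, y, z, w].
In Python, from bench import status, get_image, job, arm gives the robot as it stands.
- The arm moves only by the tool apply_moves, never from a script. Its argument "targets" is text: rows parted by semicolons, each of 5 numbers parted by spaces: the shift along the tool's x, y, z in mm, then the turn about the tool's x in degrees, then the gripper's target within -1 to 1 (shut at 1, half-way at 0, fully open at -1). In form: dx dy dz spin hand; .... A call has 1 to 10 rows; each row is the pose to reach, as a shift and turn from the pose commanded when the call began, along the tool's axes at that moment; what a row does not reach only later rows make up. A row lasts 1/12 s, in which the tool goes at most 41.7 mm and 7.16 degrees, less where a joint would pass 70% of its speed; a pose out of reach is approached as far as the arm can. A call with a gripper value outside its range is refused whole. The fingers move at their own pace and stop on an object; the grip force is fixed at half the most. Time passes only in rows, so rows that repeat a pose let the fingers close. It gives the time, the measured TCP pose, the force and the opening at its end, in the units of the state.
- status.read_state(): the state, without advancing time (a new reading comes with each control period).
- get_image(name): name is "side" or "top"; returns a dict with "img" (480x640x3 uint8, red, green, blue), "mtx" (3x3 intrinsics, pixels), "k1" (the pictures are not rectified: a ray, as slopes to the right and down, at radius r is drawn at 1 + k1 r^2 times it, then the intrinsics apply), "world_from_camera" (4x4, takes a point from camera to world coordinates). Camera axes: x right, y down, z forward; pixel columns grow to the right and rows downward; lengths in mm; the calibration is good to about 2 mm. A picture is of the moment at which its call begins. There is no depth.
- job.job_done(): hands the job in, once; it reports no verdict.
The state is a dict: "clock": time; "joints": joint angles; "joint_vel": joint speeds; "joint_efforts": joint torques, N m; "position": TCP position; "ee_rot": TCP orientation; "contact_force": force on the tool from outside, world axes, zero at the start; "wrist_torque": the same for the moment, N m; "gripper_width": finger opening in mm.
Only numpy, scipy, OpenCV 4.12 (cv2) and the standard library are available. Lean on these libraries where they do the work, as an engineer would, in place of code of your own. Each camera call takes 0.05 s, during which the arm holds its last target.

### The job

Get the boiled sweets ready for the candyfloss stall: swing the hinged end gate of the tipping tray on the plywood stand outwards and down until it lies fully open, then lift the tray by its rear handle so that all three sweets slide out over the gate into the grey tub. Lower the tray gently back to level and leave the gate open and the tub where it stands. The plain tray of sweets lying flat on the table is not part of this job.

Things in the scene. Friction and masses are not known exactly. Their poses are not given: they have to be found in the camera images.
- stand: fixed plywood stand of the tipping tray. Origin on the table exactly under the hinge line, mid-width, z up; +x points out of the gate end (towards the tub), y runs along the hinges. The tray's pivot and the gate's hinge are one line along y, 120 mm above this origin
- tray (a joint): tilt of the aluminium tipping tray (188 mm long, 108 mm wide, walls 44 mm above the hinge line) about the hinge line at its gate end: 0 = level (resting on the stand), grows as the rear (handle) end is lifted, stop at 0.95 rad. Weighs about 0.6 kg and falls back by its own weight if let go. The sweets begin to slide somewhere between 0.45 and 0.65 rad; 0.9 rad held for a second empties it
- tray_handle (a point): middle of the tray's handle, a round black bar 12 mm thick and 84 mm long, parallel to the hinge line, free all round (between two thin end arms); with the tray level it is 230 mm behind the hinge line (stand -x) and 55 mm above it, 175 mm above the table. Moves on an arc about the hinge line as the tray tilts; a round bar, so it can turn between the fingers; x, y, z axes as the stand's when level
- gate (a joint): the tray's end gate, an aluminium plate 106 mm wide, 50 mm high and 4 mm thick hinged along its lower edge: 0 = shut (upright), grows as its top swings out and down, 1.57 = lies flat in line with the tray floor, stop at 1.65 rad. Stiff hinge: stays where it is left; about 2 N against its inner face near the top moves it. Start anywhere from shut to 0.2 rad ajar
- gate_top (a point): middle of the gate's top edge; shut, it is 50 mm above the hinge line (170 mm above the table). Behind the shut gate (stand -x side) the tray floor, 2 mm above the hinge line, is free of sweets for 55 mm: fingertips can be put in there at mid-width, behind the gate, moved outwards to push the gate open and then down to press it flat
- tub: open grey plastic tub in front of and below the gate, 200 (its x, away from the gate) x 180 x 50 mm high, walls 5 mm; origin at the centre of its underside. Loose, 0.45 kg
- sweet1_center (a point): centre of an amber boiled sweet, a disc 28 mm across and 14 mm thick, lying in the tipping tray
- sweet2_center (a point): centre of a second such sweet in the tipping tray
- sweet3_center (a point): centre of a third such sweet in the tipping tray
Things that resemble listed ones, but are neither listed nor needed, are in the scene too. Leave any red, turquoise or yellow look-alike of the part that bears sweet3_center alone.

How it is judged (in metres and radians):
On the way, in this order (a step that is already met when the one before it is completed fails the run):
1. the end gate is lowered fully, with the tray still level (value of joint gate above 1.35 rad and value of joint tray below 0.2 rad), for 0.2 s.
2. the tray is tipped by lifting its rear end, with the gate down (value of joint tray above 0.45 rad and value of joint gate above 1.3 rad), for 0.2 s.
At the end, for the whole second after the job is handed in: all three sweets lie inside the tub (centres within its walls and less than 40 mm above its underside), the tub is at rest, the tray is back level (within 0.08 rad) and the gate is still open (beyond 1.3 rad) (x of sweet1_center in the frame of tub between -0.095 and 0.095 m and y of sweet1_center in the frame of tub between -0.085 and 0.085 m and z of each of sweet1_center, sweet2_center, sweet3_center in the frame of tub below 0.04 m and x of sweet2_center in the frame of tub between -0.095 and 0.095 m and y of sweet2_center in the frame of tub between -0.085 and 0.085 m and x of sweet3_center in the frame of tub between -0.095 and 0.095 m and y of sweet3_center in the frame of tub between -0.085 and 0.085 m and value of joint tray below 0.08 rad and value of joint gate above 1.3 rad and linear speed of tub below 0.03 m/s); the robot touches nothing.
It fails at once if the tray is tipped more than 0.25 rad while the gate is not yet lowered (below 1.0 rad) (value of joint tray above 0.25 rad and value of joint gate below 1 rad).
It fails at once if the tray is dropped (falls back faster than 3 rad/s) (velocity of joint tray below -3 rad/s).
It fails at once if the tub is shifted more than 30 mm (distance of tub from where it was at the start of the episode above 0.03 m).
It also fails if it takes over 56 s, if anything falls off the work surface, if the arm or the gripper's body presses on something with over 40 N, if the wrist force passes 120 N, or if a joint passes its speed limit or range.

## Working session

There is one attempt and no reset: what is moved stays moved. The work goes in short steps, Python scripts to look and compute and a tool call to move; the robot and the scene stay as the last step left them, time stands still between calls to the robot, and variables do not carry over. Pictures are saved under pics/ and viewed, and the job is handed in when it is done.

Besides the shell and the picture viewer there is one more tool, called after ">>>" by a JSON object that holds its "name" and its "arguments", one argument or row to a line. apply_moves: Moves the arm, as the interface text tells. Its arguments: {"type":"object","properties":{"targets":{"type":"string"}},"required":["targets"]}

```bash
ls; mkdir -p pics; python3 - <<'E'
from bench import status,get_image,arm
import cv2,numpy as np,pickle
print(status.read_state()); print([a for a in dir(arm) if a[0]!='_'])
d={}
for n in("side","top"):
    r=get_image(n); d[n]=r; cv2.imwrite(f"pics/{n}0.png",r["img"][:,:,::-1]); print(n,r["mtx"].tolist(),r["k1"],np.round(r["world_from_camera"],4).tolist())
pickle.dump(d,open("im0.pkl","wb"))
E
```

```text
pics
{'clock': 0.0, 'joints': array([-9.32429146e-01,  3.85567079e-01,  6.61782057e-03, -5.13722717e-04,
       -1.19403648e+00, -2.58603001e-01]), 'joint_vel': array([ 1.78521596e-03, -1.03611378e-03,  1.95215630e-04, -2.88225921e-04,
        6.66621457e-04, -2.00919470e-05]), 'joint_efforts': array([-9.07180638e-04, -3.92291415e+01,  1.88404083e+01,  4.18636858e+00,
       -4.64248602e-03,  2.28727288e-05]), 'position': array([ 231.48545151, -579.90512243,  230.20994051]), 'ee_rot': array([-0.5846721 ,  0.3962817 ,  0.58602159,  0.39711213]), 'contact_force': array([ 0.76762484, -0.71306278,  0.87738769]), 'wrist_torque': array([-0.00743277, -0.06088333, -0.02398637]), 'gripper_width': 85.16918904296138}
['IKError', 'tcp_to_grasp']
side [[585.5609466013957, 0.0, 320.0022772778302], [0.0, 585.5609466013957, 245.88309051341716], [0.0, 0.0, 1.0]] -0.04278272680626119 [[-0.9069, -0.2303, 0.3529, 224.699], [-0.4207, 0.4469, -0.7895, 676.6842], [0.0241, -0.8644, -0.5022, 547.8987], [0.0, 0.0, 0.0, 1.0]]
top [[437.89085846856756, 0.0, 319.23315863587544], [0.0, 437.89085846856756, 241.27158023060056], [0.0, 0.0, 1.0]] -0.01495541649942392 [[0.0155, -0.9857, 0.1679, 398.0594], [-0.999, -0.008, 0.045, -18.5284], [-0.043, -0.1684, -0.9848, 828.8758], [0.0, 0.0, 0.0, 1.0]]
```

View pics/side0.png

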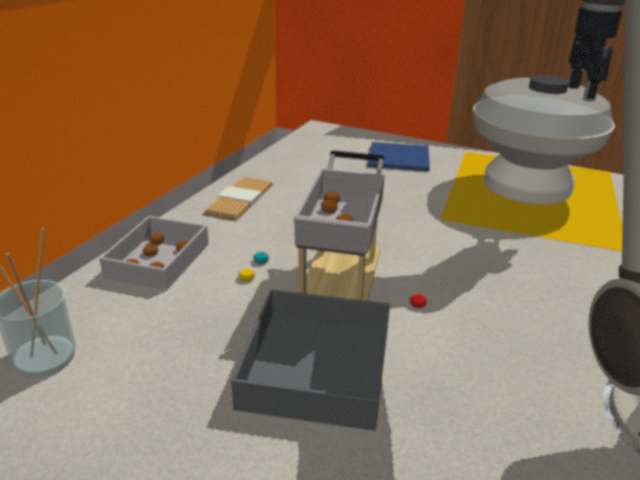

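View pics/top0.png

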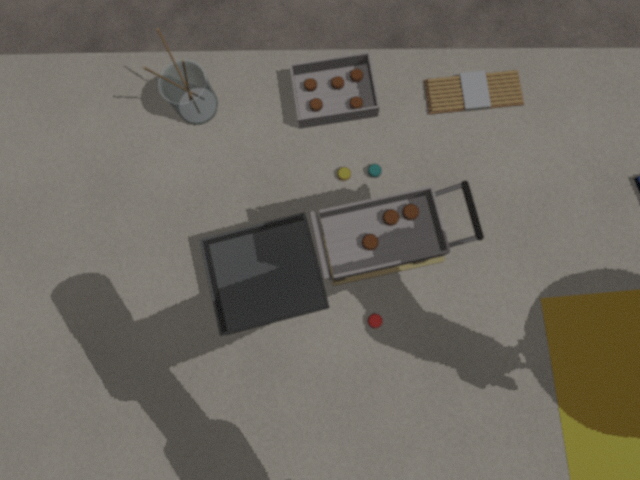

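The top view shows the tipping tray at about (385,235), on the stand, with a black handle at (472,210). The dark grey tub is at (265,272). The plain tray at (335,92) is flat on the table and has no handle, so it isn't the one. I'll enlarge to confirm.

```bash
cat > h.py <<'E'
import numpy as np,cv2
def ray(r,uv):
    K=np.array(r["mtx"]);p=[(uv[0]-K[0,2])/K[0,0],(uv[1]-K[1,2])/K[1,1]]
    # OpenCV distortion: same model (k1 only)
    q=cv2.undistortPoints(np.array([[uv]],float),K,np.array([r["k1"],0,0,0.]))[0,0]
    T=np.array(r["world_from_camera"]);d=T[:3,:3]@np.array([q[0],q[1],1]);return T[:3,3],d
def onz(r,uv,z):
    o,d=ray(r,uv);return o+d*(z-o[2])/d[2]
def proj(r,P):
    T=np.linalg.inv(np.array(r["world_from_camera"]));R=T[:3,:3]
    return cv2.projectPoints(np.array(P,float).reshape(-1,3),cv2.Rodrigues(R)[0],T[:3,3],np.array(r["mtx"]),np.array([r["k1"],0,0,0.]))[0].reshape(-1,2)
def tri(a,ua,b,ub):
    o1,d1=ray(a,ua);o2,d2=ray(b,ub);d1/=np.linalg.norm(d1);d2/=np.linalg.norm(d2)
    s=np.linalg.lstsq(np.c_[d1,-d2],o2-o1,rcond=None)[0];p,q=o1+s[0]*d1,o2+s[1]*d2
    return (p+q)/2,np.linalg.norm(p-q)
E
python3 - <<'E'
import pickle,cv2,numpy as np
from h import *
d=pickle.load(open("im0.pkl","rb"))
t=d["top"]["img"][:,:,::-1];s=d["side"]["img"][:,:,::-1]
a=cv2.convertScaleAbs(cv2.resize(t[170:290,300:500],None,fx=4,fy=4,interpolation=cv2.INTER_CUBIC),alpha=1.5);cv2.imwrite("pics/tc.png",a)
cv2.imwrite("pics/sc.png",cv2.resize(s[140:270,280:400],None,fx=4.6,fy=4.6,interpolation=cv2.INTER_CUBIC))
# handle: dark blob
g=t.max(2);m=(g<45).astype(np.uint8)
for nm,img,roi in(("top",t,(455,175,40,70)),("side",s,(322,145,70,20))):
    x,y,w,h=roi;m=(img[y:y+h,x:x+w].max(2)<55).astype(np.uint8)
    n,l,st,c=cv2.connectedComponentsWithStats(m);k=1+st[1:,4].argmax()
    pts=np.argwhere(l==k)[:,::-1]+[x,y];print(nm,st[k],cv2.minAreaRect(pts.astype(np.float32)),pts.mean(0))
E
```

```text
top [  7   6  21  58 348] ((471.7452697753906, 209.85848999023438), (59.202396392822266, 6.1812238693237305), 74.05460357666016) [471.76724138 209.97413793]
side [ 11   7  50   8 188] ((357.3892822265625, 155.7549591064453), (49.24983596801758, 4.599776268005371), 5.042450904846191) [357.7606383  155.52659574]
```

View pics/tc.png

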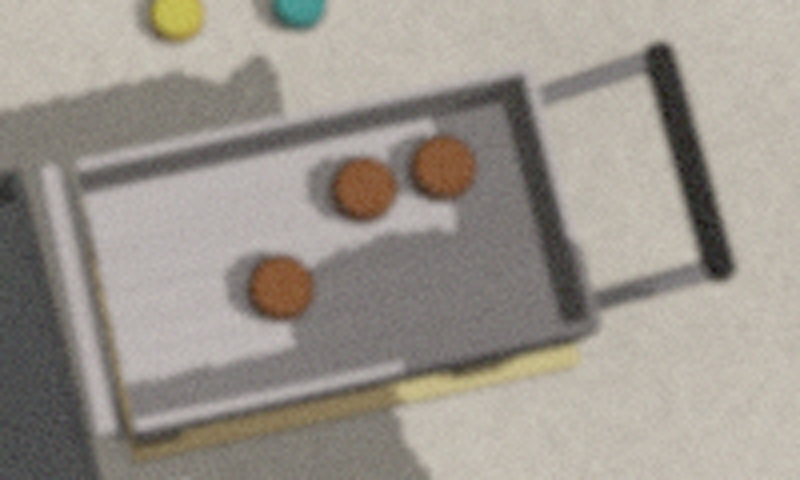

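View pics/sc.png

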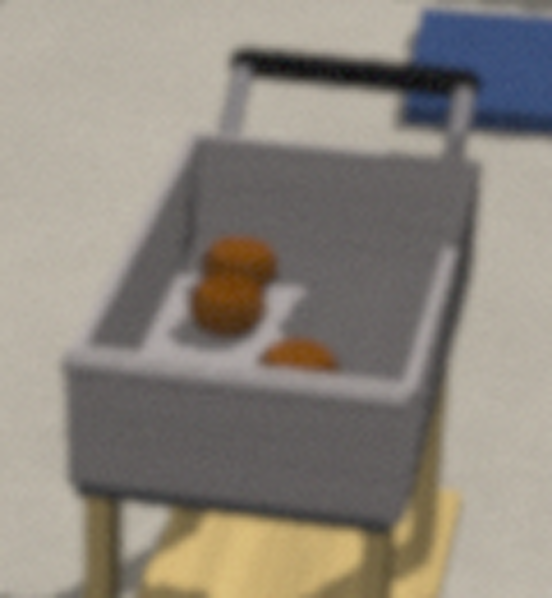

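The crops show the handled tray on the plywood stand holding three amber sweets, so this is the target. In the top crop the gate's top edge runs from about (50,168) to (105,432), slightly ajar. The handle bar runs from (660,50) to (718,270).

```bash
python3 - <<'E'
import pickle
from h import *
d=pickle.load(open("im0.pkl","rb"));T,S=d["top"],d["side"]
np.set_printoptions(precision=1,suppress=True)
h,g=tri(T,(471.75,209.9),S,(357.4,155.7));print("handle",h,g, onz(T,(471.75,209.9),175),onz(S,(357.4,155.7),175))
c=lambda x,y:(300+x/4,170+y/4)
e1,e2=onz(T,c(660,50),175),onz(T,c(718,270),175);v=e2-e1;print("len",np.linalg.norm(v),np.degrees(np.arctan2(v[1],v[0])))
g1,g2=onz(T,c(50,168),169),onz(T,c(105,432),169);v2=g2-g1;print("gate",g1,g2,np.linalg.norm(v2),np.degrees(np.arctan2(v2[1],v2[0])))
# tray wall top corners: gate side inner? far corners
for p in ((78,165),(522,75),(592,330),(135,428)): print(onz(T,c(*p),164))
sc=lambda x,y:(280+x/4.6,140+y/4.6)
print("gate side",onz(S,sc(72,362),169),onz(S,sc(412,388),169))
yv=-v/np.linalg.norm(v); yv[2]=0
# stand y = z cross x ; x = towards tub
m=(g1+g2)/2; x=m-h;x[2]=0;print("h->gate",np.linalg.norm(x),np.degrees(np.arctan2(x[1],x[0])))
# perpendicular dir from handle & gate
vv=v+v2; ang=np.arctan2(vv[1],vv[0])
for a in(ang+np.pi/2,ang-np.pi/2):
    u=np.array([np.cos(a),np.sin(a),0])
    if u@x>0: print("stand x dir deg",np.degrees(a),"along",u@x)
# sweets, tub corners rim z=50
t=T["img"];hsv=cv2.cvtColor(t,cv2.COLOR_RGB2HSV);mk=cv2.inRange(hsv,(3,130,50),(16,255,255))
for cc in cv2.findContours(mk,0,1)[0]:
    if cv2.contourArea(cc)>40:
        q=cv2.minEnclosingCircle(cc)[0];print("sweet",np.array(q),onz(T,q,132))
mk=(t.max(2)<75).astype(np.uint8);mk[:, :195]=0;mk[:,335:]=0;mk[:205]=0;mk[340:]=0
mk=cv2.morphologyEx(mk,cv2.MORPH_OPEN,np.ones((3,3)));cc=max(cv2.findContours(mk,0,1)[0],key=cv2.contourArea);b=cv2.minAreaRect(cc);print("tub",b,[onz(T,p,40) for p in cv2.boxPoints(b)])
E
```

```text
handle [ 559.1 -218.8  176.3] 0.3275740368164255 [ 559.6 -219.2  175. ] [ 560.1 -222.   175. ]
len 87.35766691419505 -168.09600958164694
gate [556.5  22.7 169. ] [454.5   0.1 169. ] 104.4743525000499 -167.4996307861304
[558.9  12.1 164. ]
[ 595.8 -160.4  164. ]
[ 495.7 -184.1  164. ]
[456.5 -11.1 164. ]
gate side [553.1  28.  169. ] [455.   -4.2 169. ]
h->gate 236.41021672596412 103.12052988353732
stand x dir deg -257.77121326030266 along 236.38158406098233
sweet [369.9 241.7] [516.8 -68.2 132. ]
sweet [390.5 216.5] [ 558.5 -101.7  132. ]
sweet [410.3 211.3] [ 567.3 -133.8  132. ]
sweet [315.5 104.1] [754.9  23.4 132. ]
sweet [356. 102.] [758.3 -45.7 132. ]
sweet [310.  84.] [792.2  33.5 132. ]
sweet [337.2  82.1] [795.4 -13.4 132. ]
sweet [356.1  74.5] [809.4 -45.9 132. ]
tub ((262.170166015625, 273.88800048828125), (100.3595962524414, 114.91753387451172), 75.0685806274414) [array([532.6, 250.6,  40. ]), array([590. ,  45.2,  40. ]), array([412.9,  -4.7,  40. ]), array([357.6, 192.6,  40. ])]
```

```bash
python3 - <<'E'
import pickle
from h import *
from bench import status
from scipy.spatial.transform import Rotation as R
d=pickle.load(open("im0.pkl","rb"));T,S=d["top"],d["side"]
np.set_printoptions(precision=3,suppress=True)
print(proj(S,[[0,0,0],[0,0,200],[231,-580,231]]),proj(T,[[0,0,0],[231,-580,231],[0,0,200]]))
for p in((530,195),(548,85),(520,240),(445,215)): print(p,onz(S,p,0))
print(onz(T,(545,297),0),onz(T,(570,470),0))
s=status.read_state();M=R.from_quat(s["ee_rot"]).as_matrix();print(M)
u=np.array([np.cos(np.radians(102.5)),np.sin(np.radians(102.5)),0])
print("angle of tool z",np.degrees(np.arctan2(M[1,2],M[0,2])))
hinge=np.array([559.4,-219.6,120])+230*u;hinge[2]=120;print("hinge",hinge)
for q in (hinge+[0,0,0],):
  print(proj(T,[hinge+50*np.array([0,0,1])]))
E
```

```text
[[692.763 420.757]
 [755.258 291.282]
 [578.689 100.758]] [[325.568 549.309]
 [786.468 457.18 ]
 [321.065 630.69 ]]
(530, 195) [ 284.866 -608.534    0.   ]
(548, 85) [  355.141 -1661.603     0.   ]
(520, 240) [ 274.311 -383.06     0.   ]
(445, 215) [ 432.407 -419.633    0.   ]
[ 438.276 -399.956    0.   ] [ 139.368 -423.495    0.   ]
[[-0.001 -0.929 -0.371]
 [ 0.002 -0.371  0.929]
 [-1.     0.     0.002]]
angle of tool z 111.7511193453136
hinge [509.619   4.948 120.   ]
[[323.544 241.791]]
```

```bash
python3 - <<'E'
import pickle,cv2
d=pickle.load(open("im0.pkl","rb"));s=d["side"]["img"][:,:,::-1]
cv2.imwrite("pics/bowl.png",cv2.resize(s[0:240,420:640],None,fx=2.5,fy=2.5,interpolation=cv2.INTER_CUBIC))
E
```

```text
(no output)
```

View pics/bowl.png

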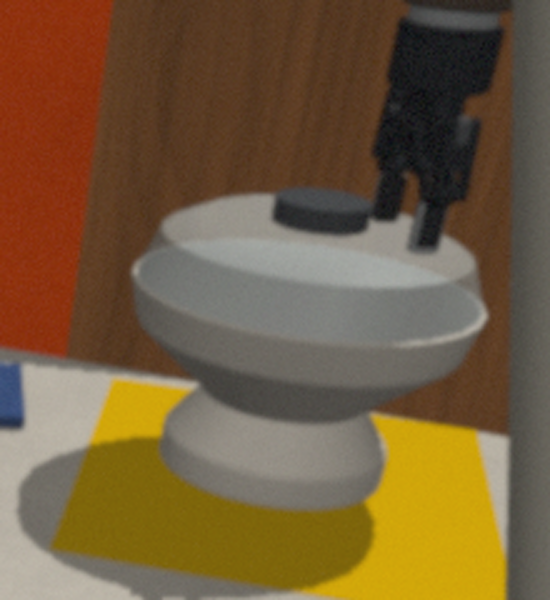

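The white object is the candyfloss machine, with its bowl beneath the gripper. I'll lift first, then go towards the tray.

>>> {"name": "apply_moves", "arguments": {
  "targets": "-35 0 0 0 1; -70 0 0 0 1; -70 -28 25 0 1; -70 -56 50 2 1; -70 -84 75 4 1; -70 -112 100 6 1; -70 -140 125 8 1; -70 -168 150 9.3 1; -70 -196 175 9.3 1; -70 -224 200 9.3 1"
}}

```text
clock: 0.93
position: [365.7, -309.8, 301.0]
ee_rot: [-0.551, 0.443, 0.551, 0.443]
contact_force: [0.9, 0.2, 0.1]
gripper_width: 0.2
```

>>> {"name": "apply_moves", "arguments": {
  "targets": "0 -26 31 0 1; 0 -52 62 0 1; 0 -78 93 0 1; 0 -104 123 0 1; 0 -130 154 0 1; 0 -156 185 0 1; 0 -182 216 0 1; 0 -208 246 0 1; 0 -208 246 0 1; 0 -208 246 0 1"
}}

```text
clock: 1.77
position: [516.0, -24.8, 300.3]
ee_rot: [-0.551, 0.442, 0.553, 0.441]
contact_force: [-0.3, 0.0, 0.2]
gripper_width: -0.1
```

```bash
cat >> h.py <<'E'
from scipy.spatial.transform import Rotation as R
A=np.radians(102.5);U=np.array([np.cos(A),np.sin(A),0]);V=np.array([-U[1],U[0],0]);H=np.array([509.6,5.0,120.])
def st():
    from bench import status
    s=status.read_state();M=R.from_quat(s["ee_rot"]).as_matrix();p=s["position"]-H
    print("t",round(s["clock"],2),"pos",s["position"].round(1),"in stand",np.round([p@U,p@V,s["position"][2]],1),"ang z",round(np.degrees(np.arctan2(M[1,2],M[0,2])),2),"F",s["contact_force"].round(1),"w",round(s["gripper_width"],1));return s
def shots(tag):
    from bench import get_image
    o={}
    for n in("side","top"):
        o[n]=get_image(n);cv2.imwrite(f"pics/{n}{tag}.png",o[n]["img"][:,:,::-1])
    import pickle;pickle.dump(o,open(f"im{tag}.pkl","wb"))
    a=cv2.resize(o["side"]["img"][60:300,230:450,::-1],(400,436),interpolation=cv2.INTER_CUBIC)
    b=cv2.resize(o["top"]["img"][150:310,260:500,::-1],(400,267),interpolation=cv2.INTER_CUBIC)
    c=np.zeros((436,800,3),np.uint8);c[:,:400]=a;c[:267,400:]=cv2.convertScaleAbs(b,alpha=1.4);cv2.imwrite(f"pics/c{tag}.png",c)
    return o
E
python3 -c "
from h import *
st();shots('1')"
```

```text
t 1.77 pos [516.  -24.8 300.3] in stand [-3.050e+01  2.000e-01  3.003e+02] ang z 102.64 F [-0.3  0.   0.2] w -0.1
```

View pics/c1.png

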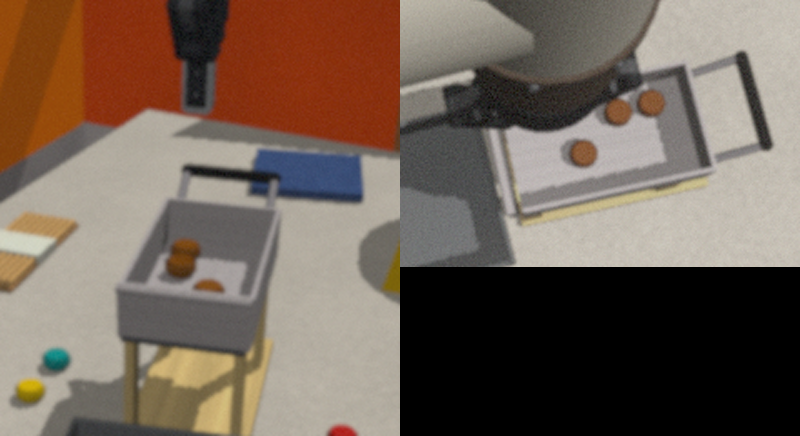

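The closed fingers are over the tray at mid-width, between the gate and the nearest sweet. I'll descend to 150 mm.

>>> {"name": "apply_moves", "arguments": {
  "targets": "-0 0 0 0 1; 30 0 0 0 1; 60 0 0 0 1; 90 0 0 0 1; 110 0 0 0 1; 120 0 0 0 1; 130 0 0 0 1; 140 0 0 0 1; 150 0 0 0 1; 150 0 0 0 1"
}}

```text
clock: 2.7
position: [514.8, -26.8, 149.9]
ee_rot: [-0.55, 0.444, 0.552, 0.442]
contact_force: [-0.5, -0.3, 0.3]
gripper_width: 0.1
```

```bash
python3 -c "
from h import *
st();shots('2')"
```

```text
t 2.7 pos [514.8 -26.8 149.9] in stand [-32.2   1.8 149.9] ang z 102.41 F [-0.5 -0.3  0.3] w 0.1
```

View pics/c2.png

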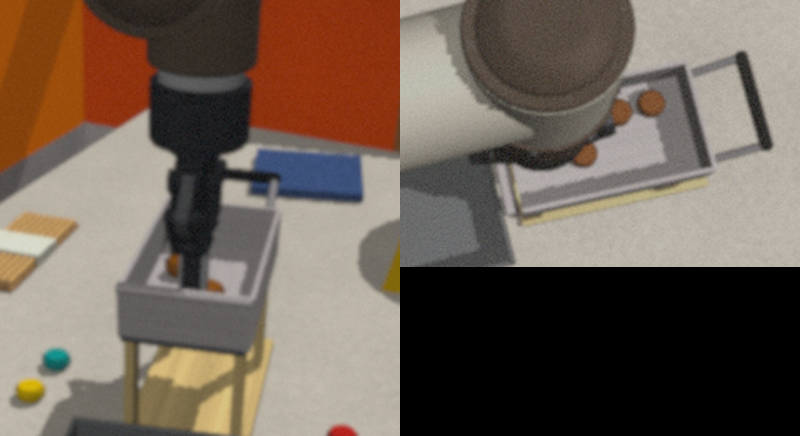

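The fingers are inside, behind the gate, clear of the sweets. Next I push outwards.

>>> {"name": "apply_moves", "arguments": {
  "targets": "0 0 8 0 1; 0 0 15 0 1; 0 0 21 0 1; 0 0 27 0 1; 0 0 33 0 1; 0 0 39 0 1; 0 0 44 0 1; 0 0 49 0 1; 0 0 52 0 1; 0 0 52 0 1"
}}

```text
clock: 3.63
position: [504.4, 24.9, 151.4]
ee_rot: [-0.551, 0.442, 0.551, 0.443]
contact_force: [0.2, 0.1, -0.4]
gripper_width: 0.3
```

```bash
python3 -c "
from h import *
st();shots('3')"
```

```text
t 3.63 pos [504.4  24.9 151.4] in stand [ 20.6   0.8 151.4] ang z 102.5 F [ 0.2  0.1 -0.4] w 0.3
```

View pics/c3.png

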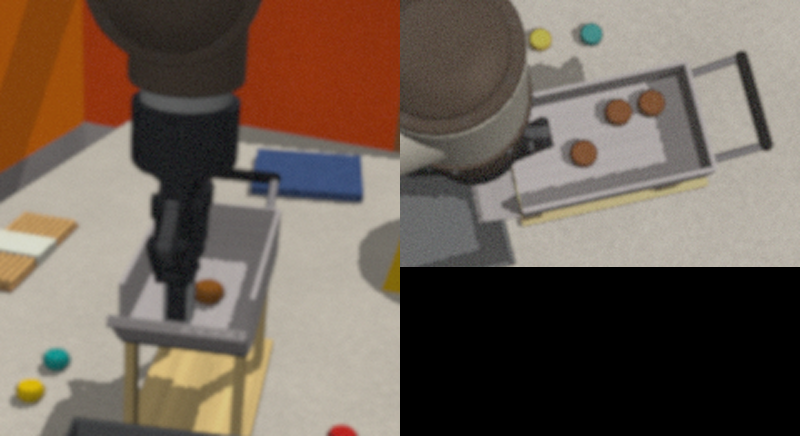

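The gate is leaning out about 45°, with the fingertips on its inner face. Next I press down while moving outwards.

>>> {"name": "apply_moves", "arguments": {
  "targets": "3 0 3 0 1; 6 0 6 0 1; 10 0 9 0 1; 14 0 11 0 1; 18 0 13 0 1; 21 0 14 0 1; 24 0 14 0 1; 26 0 14 0 1; 28 0 14 0 1; 28 0 14 0 1"
}}

```text
clock: 4.57
position: [501.2, 37.9, 122.9]
ee_rot: [-0.551, 0.443, 0.551, 0.443]
contact_force: [-0.2, -0.4, 0.1]
gripper_width: 0.3
```

```bash
python3 -c "
from h import *
st();shots('4')"
```

```text
t 4.57 pos [501.2  37.9 122.9] in stand [ 33.9   1.1 122.9] ang z 102.45 F [-0.2 -0.4  0.1] w 0.3
```

View pics/c4.png

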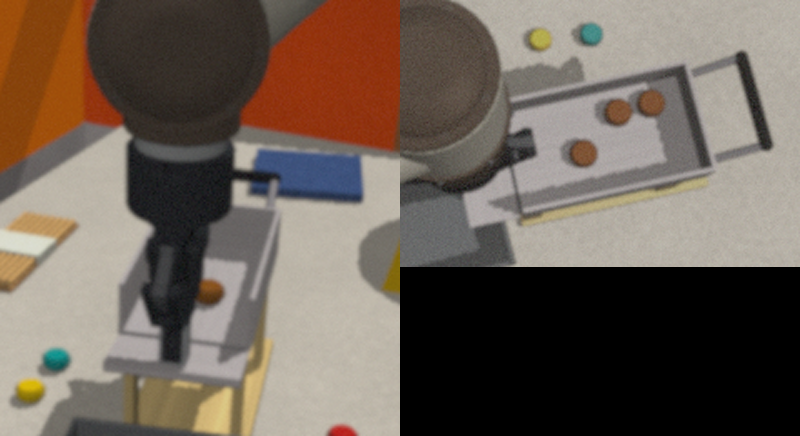

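The gate lies about flat. I'll press 2 mm more, dwell, and then retreat straight up and open the gripper.

>>> {"name": "apply_moves", "arguments": {
  "targets": "2 0 0 0 1; 2 0 0 0 1; 2 0 0 0 1; 2 0 0 0 1; -10 0 0 0 1; -40 0 0 0 1; -80 0 0 0 1; -120 0 0 0 1; -140 0 0 0 1; -140 0 0 0 1"
}}

```text
clock: 5.5
position: [504.1, 38.4, 269.3]
ee_rot: [0.554, -0.439, -0.549, -0.446]
contact_force: [1.3, 1.0, 0.3]
gripper_width: -0.2
```

>>> {"name": "apply_moves", "arguments": {
  "targets": "0 0 -30 0 -1; 0 0 -60 0 -1; 0 0 -95 0 -1; 0 0 -130 0 -1; 0 0 -165 0 -1; 0 0 -200 0 -1; 0 0 -235 0 -1; 0 0 -264 0 -1; 0 0 -264 0 -1; 0 0 -264 0 -1"
}}

```text
clock: 6.33
position: [557.8, -221.2, 261.6]
ee_rot: [-0.55, 0.444, 0.552, 0.443]
contact_force: [-0.8, -0.6, -0.3]
gripper_width: 85.4
```

```bash
python3 -c "
from h import *
st();shots('5')"
```

```text
t 6.33 pos [ 557.8 -221.2  261.6] in stand [-231.3    1.9  261.6] ang z 102.29 F [-0.8 -0.6 -0.3] w 85.4
```

View pics/c5.png

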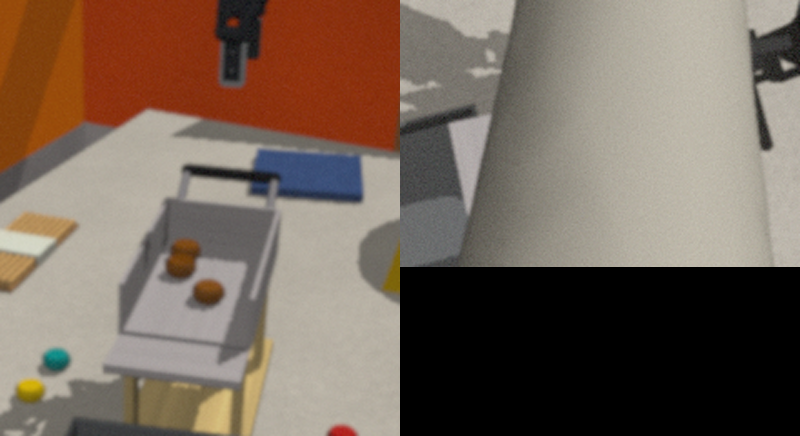

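```bash
python3 -c "
from h import *
import pickle
S=pickle.load(open('im5.pkl','rb'))['side']
for p in((106,367),(243,376),(123,333),(256,345)):
    q=onz(S,(230+p[0]*.55,60+p[1]*240/436),121)-H;print(round(q@U,1),round(q@V,1))
"
```

```text
51.8 -47.8
38.2 55.5
-1.7 -48.1
-10.1 58.5
```

>>> {"name": "apply_moves", "arguments": {
  "targets": "0 0 1 0 0.3; 0 0 1 0 0.3; 0 0 1 0 0.3; 0 0 1 0 0.3; 0 0 1 0 0.3; 20 0 1 0 0.3; 40 0 1 0 0.3; 60 0 1 0 0.3; 60 0 1 0 0.3; 60 0 1 0 0.3"
}}

```text
clock: 7.27
position: [557.7, -218.9, 202.8]
ee_rot: [-0.551, 0.443, 0.552, 0.442]
contact_force: [1.2, 0.2, 0.3]
gripper_width: 30.0
```

```bash
python3 -c "
from h import *
st();shots('6')"
```

```text
t 7.27 pos [ 557.7 -218.9  202.8] in stand [-229.     1.5  202.8] ang z 102.48 F [1.2 0.2 0.3] w 30.0
```

View pics/c6.png

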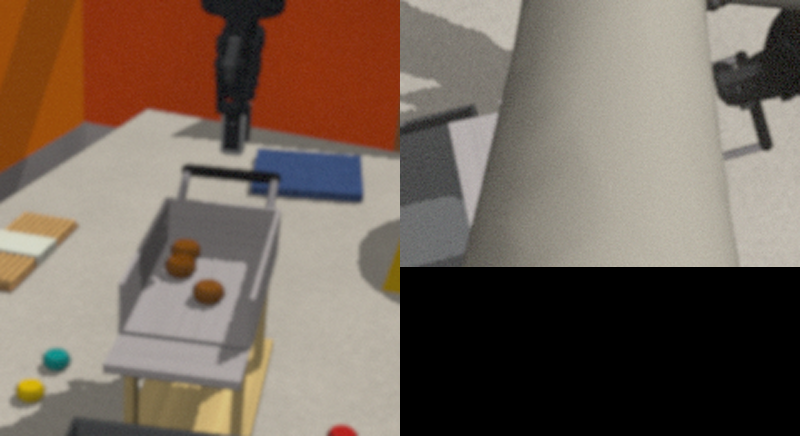

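The gate is flat, reaching about 48 mm out. The part-open fingers are above the bar, within 1 mm in stand x. I'll descend.

>>> {"name": "apply_moves", "arguments": {
  "targets": "10 0 -0.5 0 0.3; 20 0 -0.5 0 0.3; 30 0 -0.5 0 0.3; 40 0 -0.5 0 0.3; 46 0 -0.5 0 0.3; 46 0 -0.5 0 0.3"
}}

```text
clock: 7.87
position: [557.1, -219.2, 155.0]
ee_rot: [-0.55, 0.444, 0.553, 0.442]
contact_force: [-0.3, 0.6, -0.1]
gripper_width: 30.1
```

```bash
python3 -c "
from h import *
st();shots('7')"
```

```text
t 7.87 pos [ 557.1 -219.2  155. ] in stand [-229.1    2.2  155. ] ang z 102.44 F [-0.3  0.6 -0.1] w 30.1
```

View pics/c7.png

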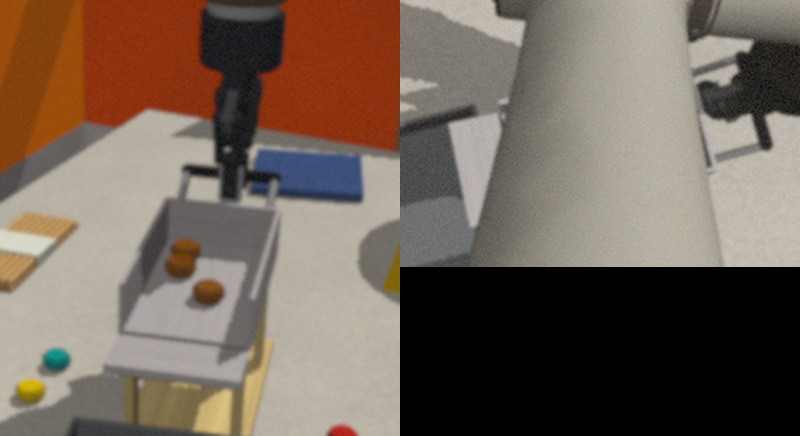

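The fingers straddle the bar at mid-length and nothing is being pressed. I'll close.

>>> {"name": "apply_moves", "arguments": {
  "targets": "0 0 0 0 1; 0 0 0 0 1; 0 0 0 0 1; 0 0 0 0 1; 0 0 0 0 1; 0 0 0 0 1"
}}

```text
clock: 8.47
position: [559.3, -221.8, 158.6]
ee_rot: [0.553, -0.443, -0.55, -0.442]
contact_force: [1.0, -8.3, -0.7]
gripper_width: 9.7
```

```bash
python3 -c "
from h import *
s=st()
a0=np.arctan2(55,230);r=np.hypot(55,230)
for t in np.linspace(0,.9,19): print(round(t,2),'dz',round(-r*np.cos(a0+t)+230,1),'dx(tool, down+)',round(-(r*np.sin(a0+t)-55),1))
"
```

```text
t 8.47 pos [ 559.3 -221.8  158.6] in stand [-232.2    0.6  158.6] ang z 102.48 F [ 1.  -8.3 -0.7] w 9.7
0.0 dz 0.0 dx(tool, down+) -0.0
0.05 dz 3.0 dx(tool, down+) -11.4
0.1 dz 6.6 dx(tool, down+) -22.7
0.15 dz 10.8 dx(tool, down+) -33.8
0.2 dz 15.5 dx(tool, down+) -44.6
0.25 dz 20.8 dx(tool, down+) -55.2
0.3 dz 26.5 dx(tool, down+) -65.5
0.35 dz 32.8 dx(tool, down+) -75.5
0.4 dz 39.6 dx(tool, down+) -85.2
0.45 dz 46.8 dx(tool, down+) -94.6
0.5 dz 54.5 dx(tool, down+) -103.5
0.55 dz 62.7 dx(tool, down+) -112.1
0.6 dz 71.2 dx(tool, down+) -120.3
0.65 dz 80.2 dx(tool, down+) -128.0
0.7 dz 89.5 dx(tool, down+) -135.2
0.75 dz 99.2 dx(tool, down+) -142.0
0.8 dz 109.2 dx(tool, down+) -148.3
0.85 dz 119.5 dx(tool, down+) -154.1
0.9 dz 130.1 dx(tool, down+) -159.4
```

Gripped at 9.7 mm opening on the 12 mm bar, with a slight −y load; I'll relieve that by 2 mm while lifting along the arc.

>>> {"name": "apply_moves", "arguments": {
  "targets": "0 0 -2 0 1; -6 0 -0.5 0 1; -14 0 2 0 1; -23 0 4.6 0 1; -34 0 8.8 0 1; -45 0 13.5 0 1; -55 0 18.8 0 1; -65.5 0 24.5 0 1; -75.5 0 30.8 0 1; -75.5 0 30.8 0 1"
}}

```text
clock: 9.3
position: [551.8, -189.7, 235.7]
ee_rot: [0.553, -0.442, -0.55, -0.442]
contact_force: [-0.9, -7.7, -1.1]
gripper_width: 9.6
```

```bash
python3 -c "
from h import *
st();shots('8')"
```

```text
t 9.3 pos [ 551.8 -189.7  235.7] in stand [-199.2    1.   235.7] ang z 102.54 F [-0.9 -7.7 -1.1] w 9.6
```

View pics/c8.png

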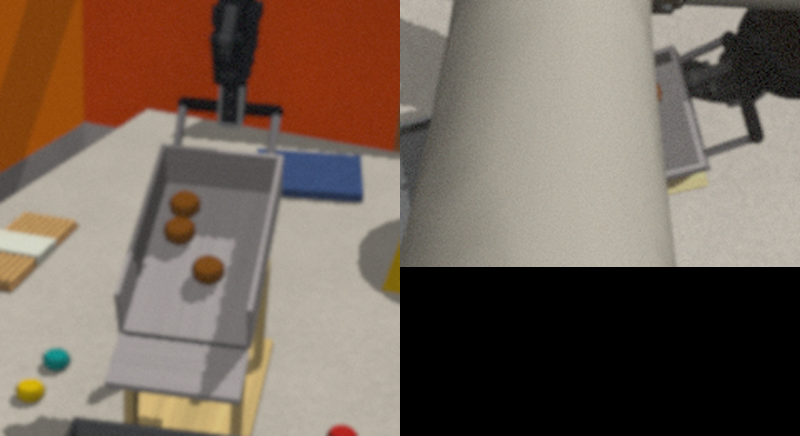

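The tray is at about 0.35 rad, gate flat, sweets not sliding yet. Continuing.

>>> {"name": "apply_moves", "arguments": {
  "targets": "-9.7 0 6 0 1; -19 0 13 0 1; -28 0 20.7 0 1; -28 0 20.7 0 1; -36.6 0 28.9 0 1; -36.6 0 28.9 0 1; -44.8 0 37.4 0 1; -44.8 0 37.4 0 1; -52.5 0 46.4 0 1; -52.5 0 46.4 0 1"
}}

```text
clock: 10.23
position: [541.5, -145.7, 287.6]
ee_rot: [0.553, -0.443, -0.55, -0.442]
contact_force: [-2.2, -10.1, 4.0]
gripper_width: 9.9
```

```bash
python3 -c "
from h import *
st();shots('9')"
```

```text
t 10.23 pos [ 541.5 -145.7  287.6] in stand [-154.     1.4  287.6] ang z 102.49 F [ -2.2 -10.1   4. ] w 9.9
```

View pics/c9.png

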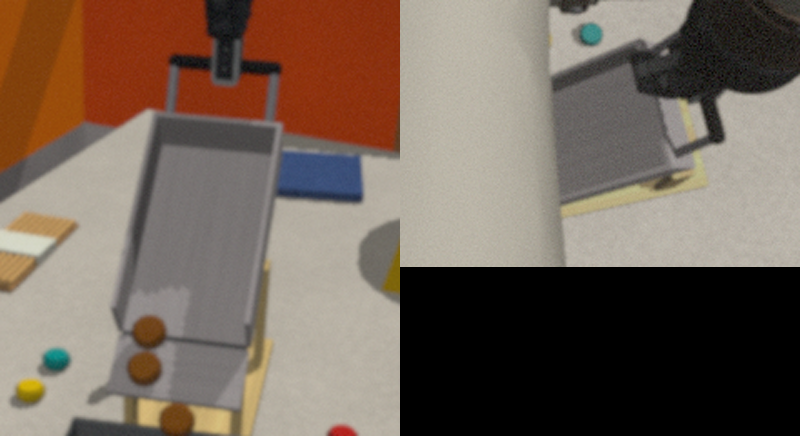

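All three are sliding out over the gate. I'll continue up to about 0.88.

>>> {"name": "apply_moves", "arguments": {
  "targets": "0 0 -1 0 1; 0 0 -1 0 1; -7.2 0 8 0 1; -14 0 18 0 1; -20 0 28 0 1; -26 0 38 0 1; -29 0 44 0 1; -29 0 44 0 1; -29 0 44 0 1; -29 0 44 0 1"
}}

```text
clock: 11.17
position: [531.8, -103.7, 317.6]
ee_rot: [0.553, -0.444, -0.55, -0.442]
contact_force: [-4.2, -8.8, 11.0]
gripper_width: 9.8
```

>>> {"name": "apply_moves", "arguments": {
  "targets": "0 0 0 0 1; 0 0 0 0 1; 0 0 0 0 1; 0 0 0 0 1; 0 0 0 0 1; 0 0 0 0 1; 0 0 0 0 1; 0 0 0 0 1"
}}

```text
clock: 11.83
position: [531.8, -103.9, 317.5]
ee_rot: [0.553, -0.444, -0.55, -0.442]
contact_force: [-3.8, -9.3, 10.5]
gripper_width: 9.6
```

```bash
python3 -c "
from h import *
st();shots('10')"
```

```text
t 11.83 pos [ 531.8 -103.9  317.5] in stand [-111.1    1.9  317.5] ang z 102.45 F [-3.8 -9.3 10.5] w 9.6
```

View pics/side10.png

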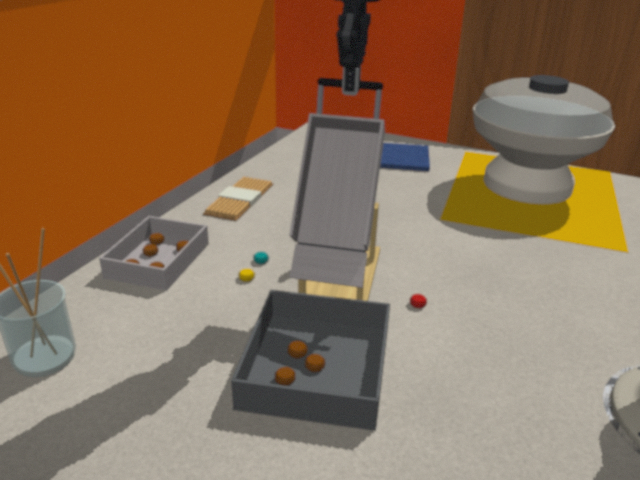

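The picture shows all three sweets inside the tub at (298,348), (315,362) and (286,375), with the tray empty. Now I lower it along the arc.

>>> {"name": "apply_moves", "arguments": {
  "targets": "3 0 -5.5 0 1; 9 0 -16 0 1; 15 0 -26 0 1; 22 0 -36 0 1; 29 0 -45 0 1; 37 0 -53.5 0 1; 45 0 -62 0 1; 53.5 0 -70 0 1; 62.5 0 -77.5 0 1; 72 0 -84.5 0 1"
}}

```text
clock: 12.77
position: [550.7, -185.4, 242.8]
ee_rot: [0.552, -0.443, -0.55, -0.443]
contact_force: [0.5, -6.8, 3.4]
gripper_width: 9.8
```

```bash
python3 -c "
from h import *
st();shots('11')"
```

```text
t 12.77 pos [ 550.7 -185.4  242.8] in stand [-194.8    1.   242.8] ang z 102.45 F [ 0.5 -6.8  3.4] w 9.8
```

View pics/c11.png

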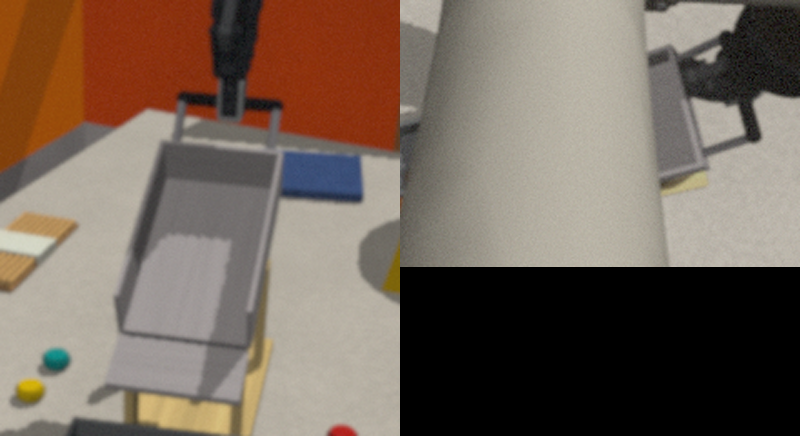

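>>> {"name": "apply_moves", "arguments": {
  "targets": "9.7 0 -6.8 0 1; 19.7 0 -13 0 1; 30 0 -18.7 0 1; 40.6 0 -24 0 1; 51.4 0 -28.5 0 1; 62 0 -32.5 0 1; 72 0 -35.5 0 1; 78 0 -37.3 0 1; 82 0 -38 0 1; 84.5 0 -38.7 0 1"
}}

```text
clock: 13.7
position: [559.2, -222.0, 158.0]
ee_rot: [0.552, -0.443, -0.551, -0.443]
contact_force: [-4.4, 2.7, 17.1]
gripper_width: 9.6
```

>>> {"name": "apply_moves", "arguments": {
  "targets": "0 0 0 0 1; 0 0 0 0 1; 0 0 0 0 1"
}}

```text
clock: 13.95
position: [559.2, -221.9, 158.1]
ee_rot: [0.552, -0.443, -0.551, -0.443]
contact_force: [0.4, -4.5, 6.2]
gripper_width: 9.5
```

```bash
python3 -c "
from h import *
st();shots('12')"
```

```text
t 13.95 pos [ 559.2 -221.9  158.1] in stand [-232.3    0.7  158.1] ang z 102.47 F [ 0.4 -4.5  6.2] w 9.5
```

View pics/c12.png

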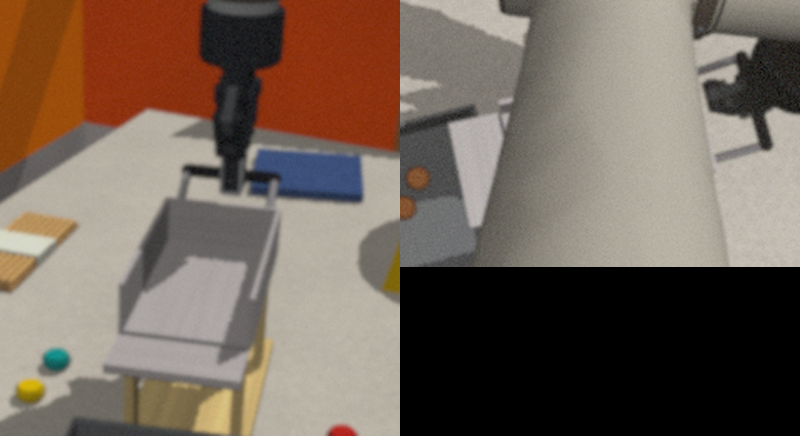

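The tray is back at its grasp pose (158 mm) and resting on the stand. I'll open partly and then lift away.

>>> {"name": "apply_moves", "arguments": {
  "targets": "0 0 0 0 0.3; 0 0 0 0 0.3; 0 0 0 0 0.3; 0 0 0 0 0.3; -10 0 0 0 0.3; -30 0 0 0 0.3; -60 0 0 0 0.3; -95 0 0 0 0.3; -120 0 0 0 0.3; -120 0 0 0 0.3"
}}

```text
clock: 14.88
position: [561.4, -222.2, 285.6]
ee_rot: [0.556, -0.441, -0.547, -0.444]
contact_force: [0.6, -1.4, 0.5]
gripper_width: 29.9
```

>>> {"name": "apply_moves", "arguments": {
  "targets": "0 0 -30 0 0.3; 0 0 -65 0 0.3; 0 0 -100 0 0.3; 0 0 -130 0 0.3; 0 0 -150 0 0.3; 0 0 -150 0 0.3; 0 0 -150 0 0.3"
}}

```text
clock: 15.47
position: [590.8, -368.5, 277.0]
ee_rot: [-0.55, 0.443, 0.551, 0.443]
contact_force: [0.4, -0.2, 0.5]
gripper_width: 29.7
```

```bash
python3 -c "
from h import *
import pickle
st();o=shots('13');T=o['top'];S=o['side']
np.set_printoptions(precision=1,suppress=True)
a=pickle.load(open('im0.pkl','rb'))
for n in('side','top'):
  i,j=[cv2.cvtColor(x[n]['img'],cv2.COLOR_RGB2HSV) for x in(a,o)]
  mk=cv2.inRange(j,(3,130,50),(16,255,255))
  for c in cv2.findContours(mk,0,1)[0]:
    q=cv2.minEnclosingCircle(c)[0]
    if 25<cv2.contourArea(c)<600: print(n,np.array(q),onz(o[n],q,14))
im=np.hstack([cv2.resize(S['img'][130:430,220:400,::-1],(360,600)),cv2.resize(T['img'][160:350,195:495,::-1],(440,279)).repeat(1,0) if 0 else cv2.copyMakeBorder(cv2.convertScaleAbs(cv2.resize(T['img'][160:350,195:495,::-1],(440,279)),alpha=1.4),0,321,0,0,0)]);cv2.imwrite('pics/fin.png',im)
"
```

```text
t 15.47 pos [ 590.8 -368.5  277. ] in stand [-382.3    1.6  277. ] ang z 102.36 F [ 0.4 -0.2  0.5] w 29.7
side [284.9 376.1] [497.7 167.2  14. ]
side [314.5 362.4] [474.4 125.6  14. ]
side [297.1 348.6] [508.4 110.5  14. ]
side [182. 245.] [822.8 -51.4  14. ]
side [153. 244.] [871.4 -30.4  14. ]
top [261.6 274. ] [473.7 126.   14. ]
top [240.8 261.2] [497.6 166.4  14. ]
top [270.2 256.1] [507.9 111.   14. ]
top [315.8 103.9] [815.7  29.9  14. ]
top [356. 102.] [819.3 -50.3  14. ]
top [310.2  84.3] [858.4  42.   14. ]
top [337.1  82.4] [861.9 -12.3  14. ]
top [355.8  74.6] [878.8 -50.   14. ]
```

View pics/fin.png

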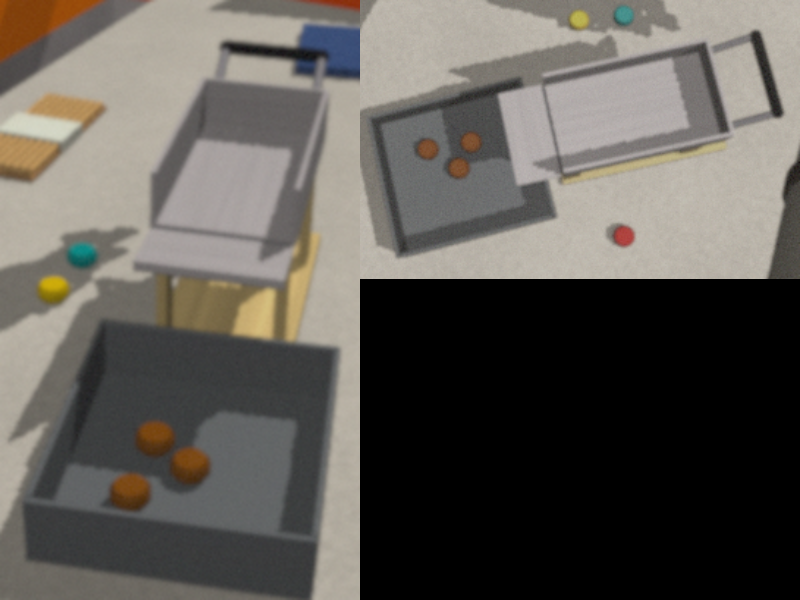

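The tray is level and empty, the gate is flat, and all three sweets lie well inside the tub. The two views agree within 1 mm on where the sweets are. The tub hasn't moved, and the gripper is clear. Handing in.

```bash
python3 -c "
from bench import job
print(job.job_done())"
```

```text
the job is handed in; nothing more can be done
None
```

I handed the job in at about 15.5 s of robot time, with all three sweets in the tub. I pushed the gate outwards and pressed it flat with the closed fingers. Then I gripped the handle bar, lifted the tray along its arc to about 0.87 rad, held it there, lowered it back to level and released it.

**Last checks:**
- **Sweets:** all three lie well inside the tub's walls, and the two camera views agree on their positions within 1 mm.
- **Tray and gate:** the final pictures show the tray empty and level, and the gate flat. On lowering, the handle came back to within 1 mm of where I had gripped it.
- **Tub:** it looks unmoved in the pictures; I judged this by eye and did not measure it.
- **Gripper:** clear of everything, with a force reading near zero.
- **Other objects:** the plain tray and the coloured look-alike sweets were not touched.

**Disagreements:** the jaws read 9.7 mm on the 12 mm bar, and the bar sat 2–3 mm further back than I had measured. My rough check of the gate corners in the side view was also several millimetres skewed from the top view. None of these affected the job.

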